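# Slide the specimen carrier between the guide posts to the stop

## Task

Push the aluminium specimen carrier along the base plate, through the narrow gap between the two steel guide posts, until it lies squarely against the stop bar behind them. Slide it flat with the fingers: never lift or tip it, and do not touch the little brass holder on top. Leave the black tube, the jar and the spanner where they are.

Things in the scene. Friction and masses are not known exactly. Their poses are not given: they have to be found in the camera images.
- station: Fixed dark steel base plate, 380 x 330 mm, 10 mm thick, lying on the work surface. Origin: at work-surface height below the middle of the gap between the guide posts; x points through the gap away from the robot to the stop bar, y left along the line of the posts. The plate spans x -225 to +155, y -165 to +165 mm. Placed differently and turned up to 0.25 rad each time, posts and bar with it
- post_left (a point): Top centre of the left guide post: fixed upright steel cylinder, 22 mm diameter, 34 mm tall, top 44 mm above the work surface, at station x 0, y +62 mm. The gap between the posts is 102 mm
- post_right (a point): Top centre of the right guide post, the same size, at station x 0, y -62 mm
- stop (a point): Middle of the near face's top edge of the fixed aluminium stop bar, 14 mm thick in x, 120 mm long in y, 16 mm high on the plate (top 26 mm above the work surface), at station x +105 mm, y 0
- carrier: Loose aluminium slab sliding on the plate: 88 mm long (its x), 96 mm wide (y), 18 mm high, top 28 mm above the work surface, corners rounded 10 mm, 0.3 to 0.7 kg. Origin: centre of its underside; x to its leading edge. Starts on the robot's side of the posts, up to 40 mm off the gap's line and up to 0.35 rad askew. Against the stop bar its origin is at station x +61 mm, its trailing edge just past the posts
- holder: Delicate brass and copper specimen holder fixed on top of the carrier, not to be touched: 30 x 34 mm foot, 24 mm high in all (its top 52 mm above the work surface). Origin: centre of its underside, 12 mm ahead (carrier x) of the carrier's centre, on its top face
- tube: Bystander: black eyepiece tube, 32 mm diameter, 50 mm tall, standing on the plate left of and behind the left guide post. Origin: centre of its underside
- jar: Bystander: small amber jar, 52 mm diameter, 65 mm tall, on the work surface to the left of the plate. Origin: centre of its underside
- spanner: Bystander: steel spanner 140 mm long lying on the work surface to the right of the plate. Origin: underside, near its middle; x along its length
Things that resemble listed ones, but are neither listed nor needed, are in the scene too. Of the things shaped like the carrier, the aluminium one is meant.

How it is judged:
On the way:
1. the carrier lies between the two guide posts, in line with the gap (x of carrier in the frame of station between -0.03 and 0.03 m and y of carrier in the frame of station between -0.008 and 0.008 m and angle between the x axis of carrier and the x axis of station, either way round below 0.12 rad), for 0.05 s.
At the end, for the whole second after the job is handed in: The carrier has passed between the posts and rests flat on the plate against the stop bar: within 4 mm of touching, within 10 mm of the middle, square to within 0.06 rad, at rest (x of carrier in the frame of station between 0.057 and 0.064 m and y of carrier in the frame of station between -0.01 and 0.01 m and z of carrier in the frame of station below 0.013 m and angle between the x axis of carrier and the x axis of station, either way round below 0.06 rad and linear speed of carrier below 0.01 m/s).
It fails at once if the carrier is lifted off the plate (5 mm) (z of carrier in the frame of station above 0.015 m).
It fails at once if the carrier is tipped by more than 0.15 rad (angle between carrier's own z axis and vertical above 0.15 rad).
It fails at once if the robot touches the specimen holder (contact force between any of the fingers, the arm and holder above 0.3 N).
It fails at once if a bystander is disturbed (moved by more than 15 mm) (distance of any of tube, jar, spanner from where it was at the start of the episode above 0.015 m).
It also fails if it takes over 67 s, if anything falls off the work surface, if the arm or the gripper's body presses on something with over 40 N, if the wrist force passes 120 N, or if a joint passes its speed limit or range.

## Robot

A 6-joint arm with a two-finger parallel gripper is mounted at the origin on the work surface. World frame = base frame: x ahead of the robot, y to its left, z up, the work surface at z = 0. Lengths are in m, angles in rad, forces in N, time in s.
With the tool pointing down it reaches from about 0.35 to 0.975 m from the base axis. Payload 4.9 kg.
Tool frame: the origin (TCP) lies midway between the tips of the shut fingers; the grasp point (between the pads) lies 19 mm behind it; z points along the fingers, y is the direction in which the jaws open and shut (so a half turn about z gives the same grasp; the last joint's range is limited). The gripper opens to 85 mm and grips with 20 to 120 N. Pads are 22 mm wide; open, the fingers measure 114 mm over their backs; the gripper's body (76 mm by 85 mm) begins 54 mm behind the grasp point. The pads swing forward as they close: fully open they stand 13 mm farther back than shut.
Start: joints at [-1.334, 0.053, 1.613, -0, 1.476, -0.119], TCP at [0.218, -0.586, 0.231] pointing down, gripper open.
Joint ranges: [-3.01, 3.01], [-1.01, 2.22], [0.06, 2.58], [-1.02, 4.17], [0.09, 2.62], [-3.14, 3.14]. Speed limits (rad/s): [2.57, 2.57, 3.14, 3.14, 3.14, 3.14].

## Interface

Orientations are given as a unit quaternion [w, x, y, z].
In Python, from plant import state, grab_frame, camera_info, job_done, cut_out gives the robot as it stands.
- The arm moves only by the tool step_arm, never from a script. Its argument "moves" is a list of rows, each a list of 7 numbers: the shift along the tool's x, y, z in m, then the turn, a rotation vector about the tool's x, y, z in rad, then the finger opening in m, from 0 to 0.0854. A call has 1 to 8 rows; each row shifts and turns the commanded pose from where the row before left it, along the tool's axes as they then stand; what a row does not reach is not made up. A row lasts 1/10 s, in which the tool goes at most 50 mm and 8.59 degrees, less where a joint would pass 70% of its speed; a pose out of reach is approached as far as the arm can. A call is refused whole if a number of a shift passes 0.05 or a number of a turn 0.15, either way. A call with a gripper value outside its range is refused whole. The fingers move at their own pace and stop on an object; the grip force is fixed at half the most. Time passes only in rows, so rows that do not move let the fingers close. It gives the time, the measured TCP pose, the force and the opening at its end, in the units of the state.
- state(): the state, without advancing time (a new reading comes with each control period).
- grab_frame(name): name is "scene" or "top" or "wrist"; returns (picture, depth): 384x512x3 uint8, red, green, blue; 384x512 float32, m along the optical axis (not along the pixel's ray), 0 where there is no reading.
- camera_info(name): a dict with "intrinsics" (3x3 intrinsics, pixels), "world_from_camera" (4x4, takes a point from camera to world coordinates). Camera axes: x right, y down, z forward; pixel columns grow to the right and rows downward; lengths in m; the calibration is good to about 2 mm. A picture is of the moment at which its call begins: read the wrist's pose just before it. camera_info takes no time and is no camera call; for the wrist camera it gives the pose at the moment of the call.
- job_done(): hands the job in, once; it reports no verdict.
Trained networks look in the newest picture that a camera, given by its name, has taken for a name from the list of things; names that differ only in an ending like _2 or _b are one class to them, and where a whole thing is asked for, a point or a joint stands for the part that bears it (a point fixed in the world has none). Each returns a list of dicts, best first, with "conf" (0 to 1); they miss things now and then, are a little off and sometimes report something else, mostly with a low value. They report only what shows in the picture. A call takes as long as a camera call. They do not tell look-alikes from the thing itself.
- cut_out(camera, query): "mask" (384x512 bool, what is visible of it) and "point" ([column, row] in pixels, amid what is visible of it).
The state is a dict: "time": time; "joint_pos": joint angles; "joint_vel": joint speeds; "joint_efforts": joint torques, N m; "tool_pos": TCP position; "tool_rot": TCP orientation; "contact_force": force on the tool from outside, world axes, zero at the start; "ft_torque": the same for the moment, N m; "gripper_width": opening from 0.0 (shut) to 1.0 (fully open).
Only numpy, scipy, OpenCV 4.12 (cv2) and the standard library are available. Lean on these libraries where they do the work, as an engineer would, in place of code of your own. Each camera call takes 0.05 s, during which the arm holds its last target.

## Working session

There is one attempt and no reset: what is moved stays moved. The work goes in short steps, Python scripts to look and compute and a tool call to move; the robot and the scene stay as the last step left them, time stands still between calls to the robot, and variables do not carry over. Pictures are saved under pics/ and viewed, and the job is handed in when it is done.

Besides the shell and the picture viewer there is one more tool, called after ">>>" in YAML: its name, and indented under it one key for each argument. step_arm: Moves the arm, as the interface text tells. Its arguments: {"type":"object","properties":{"moves":{"type":"array"}},"required":["moves"]}

```bash
mkdir -p pics; ls; python3 - <<'E'
from plant import *
import cv2,numpy as np
s=state();print({k:np.round(v,3) for k,v in s.items()})
for c in ("scene","top"):
    p,d=grab_frame(c);cv2.imwrite(f"pics/{c}0.png",p[:,:,::-1]);np.save(f"pics/{c}0.npy",d)
    i=camera_info(c);print(c,np.round(i["intrinsics"],1).tolist(),np.round(i["world_from_camera"],3).tolist())
    for q in ("carrier","holder","post_left","stop","station","tube"):
        print(q,[(round(r["conf"],2),np.round(r["point"]).tolist(),int(r["mask"].sum())) for r in cut_out(c,q)])
print(state()["time"])
E
```

```text
pics
{'time': np.float64(0.0), 'joint_pos': array([-1.334,  0.053,  1.614, -0.   ,  1.476, -0.119]), 'joint_vel': array([ 0.   ,  0.001,  0.001, -0.   ,  0.   ,  0.001]), 'joint_efforts': array([ 1.0000e-03, -3.9368e+01, -3.7017e+01,  0.0000e+00,  7.0000e-03,
        0.0000e+00]), 'tool_pos': array([ 0.218, -0.585,  0.23 ]), 'tool_rot': array([-0.001,  0.984,  0.177, -0.   ]), 'contact_force': array([0.007, 0.493, 0.245]), 'ft_torque': array([ 0.012, -0.021,  0.029]), 'gripper_width': np.float64(0.994)}
scene [[367.6, 0.0, 255.6], [0.0, 367.6, 192.0], [0.0, 0.0, 1.0]] [[-0.717, 0.474, -0.512, 0.929], [0.697, 0.466, -0.544, 0.524], [-0.019, -0.747, -0.665, 0.637], [0.0, 0.0, 0.0, 1.0]]
carrier [(0.94, [393.0, 256.0], 1777), (0.8, [369.0, 198.0], 1168), (0.7, [256.0, 214.0], 1335), (0.57, [286.0, 369.0], 1780)]
holder [(0.75, [401.0, 250.0], 230), (0.59, [278.0, 375.0], 365), (0.55, [370.0, 195.0], 190), (0.45, [254.0, 212.0], 154)]
post_left [(0.76, [221.0, 246.0], 16624)]
stop [(0.74, [224.0, 249.0], 16850)]
station [(0.81, [223.0, 246.0], 16545)]
tube [(0.84, [242.0, 278.0], 327)]
top [[394.3, 0.0, 256.2], [0.0, 394.3, 190.0], [0.0, 0.0, 1.0]] [[0.005, -0.989, 0.15, 0.322], [-1.0, -0.006, -0.008, 0.034], [0.009, -0.149, -0.989, 1.143], [0.0, 0.0, 0.0, 1.0]]
carrier [(0.79, [138.0, 112.0], 950), (0.75, [184.0, 275.0], 1155), (0.6, [236.0, 183.0], 1028)]
holder [(0.65, [138.0, 107.0], 110), (0.61, [240.0, 180.0], 114), (0.55, [182.0, 266.0], 144)]
post_left [(0.8, [246.0, 164.0], 13150)]
stop [(0.66, [245.0, 160.0], 13102)]
station [(0.84, [248.0, 158.0], 13007), (0.64, [164.0, 171.0], 317)]
tube [(0.48, [196.0, 134.0], 105)]
0.7
```

View pics/scene0.png

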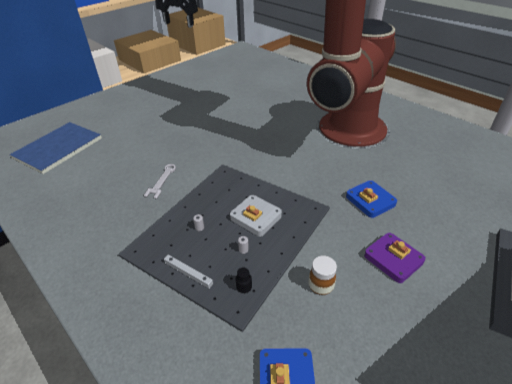

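View pics/top0.png

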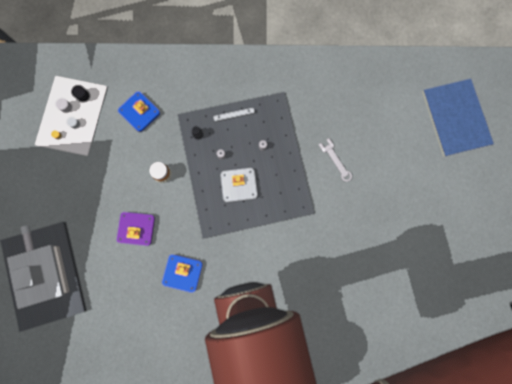

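The aluminium carrier is at about (238,183) in the top view and (256,214) in the scene view, on the plate just short of the posts (221,153)/(263,144). The stop bar is at (234,114). The blue and purple look-alikes lie off the plate.

```bash
cat > h.py <<'E'
from plant import *
import cv2,numpy as np
def P(c,K=None,T=None):
    i=camera_info(c); return np.array(i["intrinsics"]),np.array(i["world_from_camera"])
def proj(K,T,X):
    X=np.atleast_2d(X); c=(X-T[:3,3])@T[:3,:3]; u=c@K.T; return u[:,:2]/u[:,2:]
def plane(K,T,uv,z):
    uv=np.atleast_2d(uv).astype(float); r=np.c_[uv,np.ones(len(uv))]@np.linalg.inv(K).T@T[:3,:3].T
    t=(z-T[2,3])/r[:,2]; return T[:3,3]+r*t[:,None]
def rect(K,T,img,x0,x1,y0,y1,z,s=1000):
    # rectified picture: row down = -x, column right = -y
    W=int((y1-y0)*s);H=int((x1-x0)*s)
    jj,ii=np.meshgrid(np.arange(W),np.arange(H))
    X=np.stack([x1-ii/s,y1-jj/s,np.full(ii.shape,z)],-1).reshape(-1,3)
    m=proj(K,T,X).reshape(H,W,2).astype(np.float32)
    return cv2.remap(img,m[...,0],m[...,1],cv2.INTER_CUBIC)
def rectfit(K,T,mask,z):
    cs,_=cv2.findContours(mask.astype(np.uint8),cv2.RETR_EXTERNAL,cv2.CHAIN_APPROX_NONE)
    c=max(cs,key=cv2.contourArea)[:,0]
    p=plane(K,T,c,z)[:,:2]
    return cv2.minAreaRect((p*1000).astype(np.float32))
E
python3 - <<'E'
from h import *
for c in ("scene","top"):
    p,d=grab_frame(c);K,T=P(c)
    r=cut_out(c,"station"); print(c,rectfit(K,T,r[0]["mask"],.01))
    rs=cut_out(c,"carrier")
    for r in rs: print(r["conf"],r["point"],rectfit(K,T,r["mask"],.028))
    for r in cut_out(c,"holder"): print("h",r["conf"],plane(K,T,r["point"],.04))
    x0,x1,y0,y1=.25,.75,-.25,.3
    im=rect(K,T,p,x0,x1,y0,y1,.028)
    cv2.imwrite(f"pics/r_{c}.png",im[:,:,::-1])
E
```

```text
scene ((579.9974365234375, 63.06504821777344), (381.2429504394531, 330.9453125), 12.638082504272461)
0.71 [283.8, 366.8] ((721.79833984375, 364.90423583984375), (54.31789779663086, 86.85907745361328), 45.36138916015625)
0.65 [256.1, 216.3] ((515.5795288085938, 82.33246612548828), (101.02751922607422, 108.76729583740234), 6.657373905181885)
0.62 [369.1, 199.5] ((280.5429992675781, 240.74603271484375), (100.8733139038086, 100.16635131835938), 76.11019134521484)
0.56 [393.4, 253.0] ((399.12115478515625, 372.5079650878906), (98.02568817138672, 98.8445816040039), 85.38221740722656)
0.24 [224.1, 246.1] ((589.95361328125, 76.3272705078125), (369.7079162597656, 320.58746337890625), 12.93313217163086)
h 0.64 [[0.38626358 0.37438409 0.04      ]]
h 0.54 [[0.74316259 0.37128598 0.04      ]]
h 0.47 [[0.52868101 0.07947572 0.04      ]]
top ((574.9793090820312, 59.44361877441406), (391.2629699707031, 334.3290710449219), 13.023219108581543)
0.75 [238.8, 183.7] ((503.9555969238281, 75.18556213378906), (92.36325073242188, 100.23155975341797), 6.832470893859863)
0.6 [136.9, 227.9] ((378.6339416503906, 363.3077392578125), (99.99433898925781, 91.30326080322266), 84.59273529052734)
0.59 [183.4, 273.9] ((256.8279113769531, 228.64837646484375), (98.12520599365234, 89.56786346435547), 76.5990982055664)
0.56 [137.9, 111.8] ((721.9635620117188, 371.44000244140625), (101.6302490234375, 87.4139175415039), 47.7957878112793)
h 0.7 [[0.73402288 0.35886573 0.04      ]]
h 0.68 [[0.50867906 0.06877328 0.04      ]]
h 0.57 [[0.36390827 0.36499953 0.04      ]]
h 0.45 [[0.27128029 0.2248141  0.04      ]]
```

View pics/r_top.png

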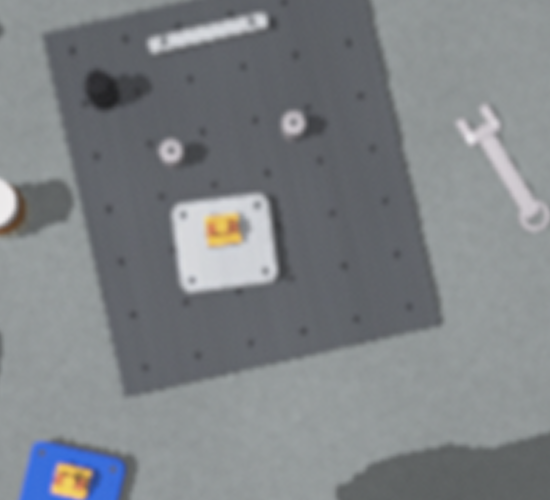

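View pics/r_scene.png

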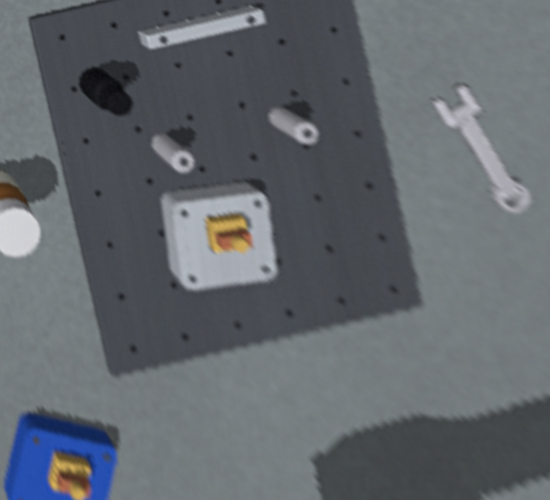

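```bash
cat > plan.py <<'E'
import sys,numpy as np
from h import state
from scipy.spatial.transform import Rotation as R
def wrap(a): return (a+np.pi)%(2*np.pi)-np.pi
def plan(tx,ty,tz,ang,n,w,p=None,a=None):
    s=state(); q=s["tool_rot"]; m=R.from_quat([q[1],q[2],q[3],q[0]]).as_matrix()
    if p is None: p=np.array(s["tool_pos"]); a=np.arctan2(m[1,0],m[0,0])
    print("tilt",np.round(m[:,2],4),"a",round(np.degrees(a),2),"pos",np.round(p,4))
    t=np.array([tx,ty,tz]); d=wrap(ang-a)
    for i in range(n):
        k=n-i; v=(t-p)/k; dr=round(wrap(ang-a)/k,3)
        x=np.array([np.cos(a),np.sin(a),0]);y=np.array([np.sin(a),-np.cos(a),0])
        r=[round(float(v@x),3),round(float(v@y),3),round(float(-v[2]),3)]
        p=p+x*r[0]+y*r[1]-np.array([0,0,1])*r[2]; a=a+dr
        print(r+[0,0,float(-dr),w],end=",\n" if i%8==7 else ",")
    print("\nend",np.round(p,4),round(np.degrees(a),2))
    return p,a
E
python3 -c "
from plan import *
plan(.49,.166,.20,np.radians(102.85),20,.05)"
```

```text
tilt [-0. -0. -1.] a 20.39 pos [ 0.2177 -0.5858  0.2313]
[0.026, -0.03, 0.002, 0, 0, -0.072, 0.05],[0.028, -0.029, 0.002, 0, 0, -0.072, 0.05],[0.03, -0.026, 0.002, 0, 0, -0.072, 0.05],[0.032, -0.024, 0.001, 0, 0, -0.072, 0.05],[0.033, -0.022, 0.002, 0, 0, -0.072, 0.05],[0.035, -0.019, 0.001, 0, 0, -0.072, 0.05],[0.036, -0.017, 0.002, 0, 0, -0.072, 0.05],[0.037, -0.014, 0.001, 0, 0, -0.072, 0.05],
[0.038, -0.012, 0.002, 0, 0, -0.072, 0.05],[0.039, -0.009, 0.001, 0, 0, -0.072, 0.05],[0.04, -0.006, 0.002, 0, 0, -0.072, 0.05],[0.04, -0.003, 0.001, 0, 0, -0.072, 0.05],[0.04, -0.0, 0.002, 0, 0, -0.072, 0.05],[0.04, 0.003, 0.001, 0, 0, -0.072, 0.05],[0.04, 0.006, 0.002, 0, 0, -0.072, 0.05],[0.039, 0.008, 0.001, 0, 0, -0.072, 0.05],
[0.038, 0.011, 0.002, 0, 0, -0.072, 0.05],[0.038, 0.014, 0.001, 0, 0, -0.072, 0.05],[0.036, 0.017, 0.002, 0, 0, -0.072, 0.05],[0.036, 0.019, 0.001, 0, 0, -0.071, 0.05],
end [0.4899 0.1663 0.2003] 102.83
```

>>> step_arm:
  moves:
    - [0.026,-0.03,0.002,0,0,-0.072,0.05]
    - [0.028,-0.029,0.002,0,0,-0.072,0.05]
    - [0.03,-0.026,0.002,0,0,-0.072,0.05]
    - [0.032,-0.024,0.001,0,0,-0.072,0.05]
    - [0.033,-0.022,0.002,0,0,-0.072,0.05]
    - [0.035,-0.019,0.001,0,0,-0.072,0.05]
    - [0.036,-0.017,0.002,0,0,-0.072,0.05]
    - [0.037,-0.014,0.001,0,0,-0.072,0.05]

```text
time: 1.9
tool_pos: [0.3271, -0.2851, 0.2183]
tool_rot: [0.0, 0.893, 0.45, 0.0]
contact_force: [1.4, -0.1, 0.3]
gripper_width: 0.588
```

>>> step_arm:
  moves:
    - [0.038,-0.012,0.002,0,0,-0.072,0.05]
    - [0.039,-0.009,0.001,0,0,-0.072,0.05]
    - [0.04,-0.006,0.002,0,0,-0.072,0.05]
    - [0.04,-0.003,0.001,0,0,-0.072,0.05]
    - [0.04,0,0.002,0,0,-0.072,0.05]
    - [0.04,0.003,0.001,0,0,-0.072,0.05]
    - [0.04,0.006,0.002,0,0,-0.072,0.05]
    - [0.039,0.008,0.001,0,0,-0.072,0.05]

```text
time: 2.7
tool_pos: [0.4359, 0.017, 0.2065]
tool_rot: [0.0, 0.728, 0.686, 0.0]
contact_force: [0.6, -0.1, -1.2]
gripper_width: 0.588
```

>>> step_arm:
  moves:
    - [0.038,0.011,0.002,0,0,-0.072,0.05]
    - [0.038,0.014,0.001,0,0,-0.072,0.05]
    - [0.036,0.017,0.002,0,0,-0.072,0.05]
    - [0.036,0.019,0.001,0,0,-0.071,0.05]
    - [0,0,0,0,0,0,0.05]

```text
time: 3.2
tool_pos: [0.4904, 0.1699, 0.2001]
tool_rot: [-0.0, 0.621, 0.784, 0.0]
contact_force: [-0.7, -0.3, 0.7]
gripper_width: 0.583
```

```bash
python3 - <<'E'
from h import *
s=state();print(s["time"],s["tool_pos"],s["tool_rot"],s["joint_pos"],s["gripper_width"])
K,T=P("wrist");p,d=grab_frame("wrist");np.savez("pics/w1.npz",p=p,d=d,K=K,T=T)
cv2.imwrite("pics/w1.png",p[:,:,::-1]);print(K.round(1).tolist(),T.round(3).tolist())
E
```

```text
3.2 [0.49043203 0.16988031 0.20012351] [-4.87229130e-04  6.21384382e-01  7.83505624e-01  3.86474253e-04] [ 1.89325202e-01 -1.82995808e-01  1.89004551e+00  1.25439561e-03
  1.43459326e+00 -4.06244242e-02] 0.5829283223129161
[[275.7, 0.0, 253.6], [0.0, 275.7, 187.2], [0.0, 0.0, 1.0]] [[0.974, 0.216, 0.075, 0.472], [0.228, -0.921, -0.316, 0.252], [0.001, 0.325, -0.946, 0.343], [0.0, 0.0, 0.0, 1.0]]
```

View pics/w1.png

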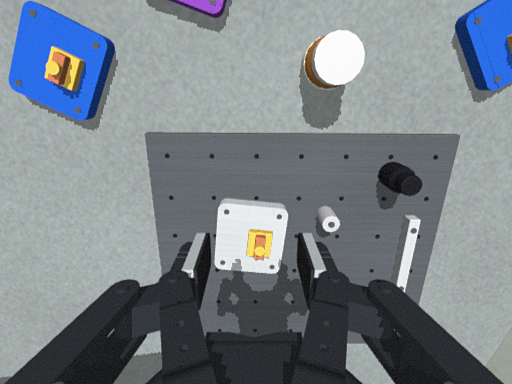

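The wrist view shows the carrier (252,237), left post (328,219), stop bar (408,253), tube (400,178), and the plate's left corners near (147,133) and (458,134). The jar is clear at (334,60).

```bash
python3 - <<'E'
from h import *
z=np.load("pics/w1.npz");p,K,T=z["p"],z["K"],z["T"]
q=plane(K,T,[[147,133],[458,134]],.01);print(q.round(4),np.degrees(np.arctan2(*(q[1]-q[0])[1::-1])))
im=rect(K,T,p,.36,.76,-.05,.26,.028,2000)
cv2.imwrite("pics/wr1.png",im[:600,:,::-1])
K2,T2=P("wrist"); 
rs=cut_out("wrist","carrier")
for r in rs: print(r["conf"],r["point"],rectfit(K,T,r["mask"],.028))
im=p[190:290,200:430]; im=cv2.resize(im,None,fx=3.4,fy=3.4,interpolation=cv2.INTER_CUBIC); cv2.imwrite("pics/wc1.png",im[:,:,::-1])
E
```

```text
[[0.3583 0.1782 0.01  ]
 [0.7207 0.2619 0.01  ]] 13.008207172740859
0.97 [247.8, 236.5] ((507.43353271484375, 78.66732025146484), (87.65230560302734, 102.6512222290039), 7.176059722900391)
0.72 [60.4, 61.5] ((268.4866027832031, 231.72010803222656), (94.37063598632812, 93.52021026611328), 76.43190002441406)
0.69 [205.6, 6.4] ((400.5146484375, 315.5235290527344), (55.754676818847656, 14.508340835571289), 13.20301342010498)
0.61 [487.3, 44.3] ((692.5503540039062, 347.193603515625), (54.22158432006836, 88.4552230834961), 30.068872451782227)
```

View pics/wc1.png

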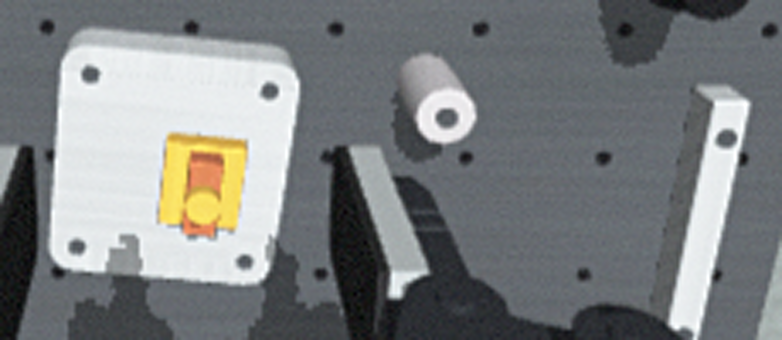

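```bash
python3 - <<'E'
from h import *
z=np.load("pics/w1.npz");p,K,T=z["p"],z["K"],z["T"]
f=lambda a:np.array(a)/3.4+np.array([200,190])-0.35
h=plane(K,T,f([[90,74],[270,91],[77,247],[245,262]]),.028);print(h.round(4),"c",h.mean(0))
e=[h[1]-h[0],h[3]-h[2]];print([np.degrees(np.arctan2(v[1],v[0])) for v in e],[np.linalg.norm(v) for v in e])
e=[h[0]-h[2],h[1]-h[3]];print([np.degrees(np.arctan2(-v[0],v[1])) for v in e],[np.linalg.norm(v) for v in e])
pl=plane(K,T,f([[446,116]]),.044)[0];sc=plane(K,T,f([[707,104]]),.026)[0]
print("post",pl,"stopcorner",sc)
th=np.radians(12.9);c,s=np.cos(th),np.sin(th);Rm=np.array([[c,-s],[s,c]])
print("origin est",pl[:2]-Rm@[0,.062],sc[:2]-Rm@[.105,.06])
for O in (pl[:2]-Rm@[0,.062],np.array([.611,.068])): print("carrier st",Rm.T@(h.mean(0)[:2]-O))
E
```

```text
[[0.4705 0.1078 0.028 ]
 [0.5364 0.1162 0.028 ]
 [0.4801 0.0342 0.028 ]
 [0.5458 0.0426 0.028 ]] c [0.50817601 0.07520542 0.028     ]
[np.float64(7.283670582038609), np.float64(7.206604203388977)] [np.float64(0.06640978986757097), np.float64(0.06626436345524134)]
[np.float64(7.413941372521573), np.float64(7.301559934972627)] [np.float64(0.07418799491968599), np.float64(0.0742769364363921)]
post [0.59603575 0.12792054 0.044     ] stopcorner [0.6966452  0.14734978 0.026     ]
origin est [0.60987726 0.06748534] [0.60769028 0.06542285]
carrier st [-0.09741093  0.03023004]
carrier st [-0.09862023  0.02997903]
```

```bash
python3 -c "
from plan import *
print(state()['time'])
plan(.4882,.1571,.012,np.radians(102.95),6,.05)"
```

```text
3.3
tilt [-7.e-04 -5.e-04 -1.e+00] a 102.92 pos [0.4898 0.1669 0.2001]
[-0.002, -0.001, 0.031, 0, 0, -0.0, 0.05],[-0.001, -0.001, 0.031, 0, 0, -0.0, 0.05],[-0.002, -0.0, 0.032, 0, 0, -0.0, 0.05],[-0.001, -0.001, 0.031, 0, 0, -0.0, 0.05],[-0.002, -0.0, 0.032, 0, 0, -0.0, 0.05],[-0.001, -0.001, 0.031, 0, 0, -0.001, 0.05],
end [0.4879 0.1572 0.0121] 102.97
```

>>> step_arm:
  moves:
    - [-0.002,-0.001,0.031,0,0,0,0.05]
    - [-0.001,-0.001,0.031,0,0,0,0.05]
    - [-0.002,0,0.032,0,0,0,0.05]
    - [-0.001,-0.001,0.031,0,0,0,0.05]
    - [-0.002,0,0.032,0,0,0,0.05]
    - [-0.001,0,0.02,0,0,0,0.05]
    - [0,0,0.01,0,0,0,0.05]
    - [0,0,0,0,0,0,0.05]

```text
time: 4.1
tool_pos: [0.4879, 0.1558, 0.0122]
tool_rot: [-0.001, 0.624, 0.781, -0.001]
contact_force: [-0.2, -0.2, 0.3]
gripper_width: 0.584
```

```bash
cat > st.py <<'E'
from h import *
from scipy.spatial.transform import Rotation as R
O=np.array([.6095,.067]);TH=np.radians(12.95);RM=np.array([[np.cos(TH),-np.sin(TH)],[np.sin(TH),np.cos(TH)]])
def tool():
    s=state();q=s["tool_rot"];m=R.from_quat([q[1],q[2],q[3],q[0]]).as_matrix()
    print("t",round(s["time"],2),"st",(RM.T@(s["tool_pos"][:2]-O)).round(4),"z",round(s["tool_pos"][2],4),"a",np.degrees(np.arctan2(m[1,0],m[0,0])).round(2),"zt",m[:2,2].round(4),"F",s["contact_force"].round(1),"g",round(s["gripper_width"],3))
E
python3 -c "
from st import *
tool()
K,T=P('wrist');p,d=grab_frame('wrist');cv2.imwrite('pics/w2.png',p[:,:,::-1])
tool()"
```

```text
t 4.1 st [-0.0986  0.1138] z 0.0122 a 102.74 zt [-0.0027 -0.0006] F [-0.2 -0.2  0.3] g 0.584
t 4.15 st [-0.0974  0.114 ] z 0.0136 a 102.77 zt [-0.0001 -0.0001] F [-0.5 -0.1 -0.4] g 0.584
```

View pics/w2.png

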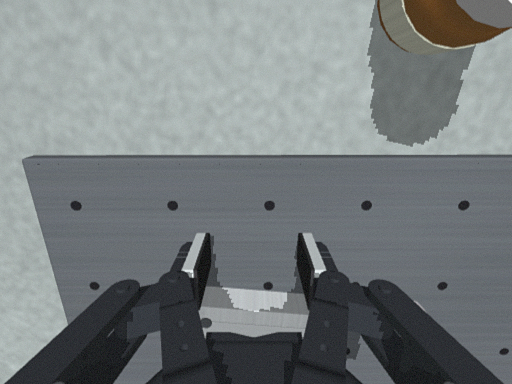

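>>> step_arm:
  moves:
    - [-0.01,0,0,0,0,0,0.05]
    - [-0.006,0,0,0,0,0,0.05]
    - [-0.005,0,0,0,0,0,0.05]
    - [-0.005,0,0,0,0,0,0.05]
    - [-0.005,0,0,0,0,0,0.05]
    - [-0.005,0,0,0,0,0,0.05]
    - [-0.005,0,0,0,0,0,0.05]
    - [-0.003,0,0,0,0,0,0.05]

```text
time: 4.95
tool_pos: [0.4992, 0.1138, 0.0135]
tool_rot: [0.0, 0.624, 0.782, 0.0]
contact_force: [-0.5, 3.7, 2.8]
gripper_width: 0.581
```

```bash
cat >> st.py <<'E'
def top(n):
    p,d=grab_frame("top");K,T=P("top")
    im=rect(K,T,p,.4,.75,-.1,.2,.028,2000);cv2.imwrite(f"pics/t{n}.png",im[:600,:,::-1])
    for r in cut_out("top","carrier"):
        b=rectfit(K,T,r["mask"],.028);print("top",r["conf"],b, "st",RM.T@(np.array(b[0])/1000-O))
E
python3 -c "
from st import *
tool();top(3)"
```

```text
t 4.95 st [-0.097   0.0703] z 0.0135 a 102.83 zt [0.0008 0.0004] F [-0.5  3.7  2.8] g 0.581
top 0.97 ((721.982177734375, 369.2374572753906), (103.82157897949219, 85.40340423583984), 45.58171081542969) st [0.17735292 0.26934302]
top 0.77 ((518.2644653320312, 36.16609191894531), (84.55024719238281, 52.32158660888672), 11.743213653564453) st [-0.09582495 -0.00960373]
top 0.74 ((379.8990783691406, 363.7373352050781), (103.22566986083984, 89.88433074951172), 83.22953796386719) st [-0.15726222  0.34064384]
top 0.65 ((259.61480712890625, 243.85609436035156), (70.35034942626953, 95.8189697265625), 82.59078216552734) st [-0.30135264  0.25076744]
```

View pics/t3.png

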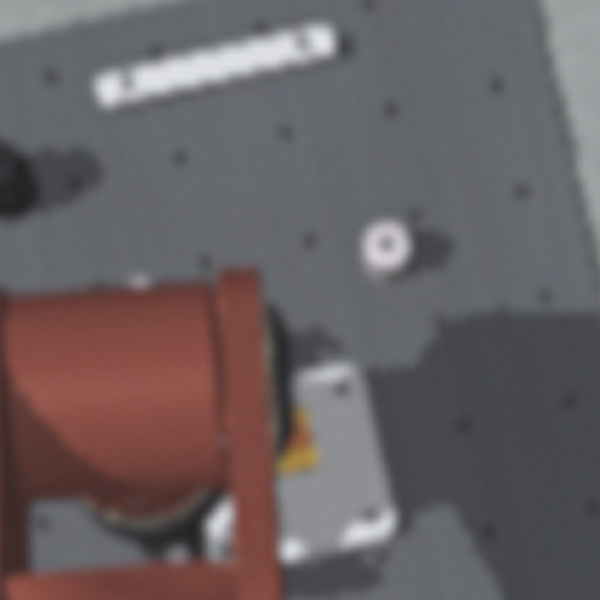

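>>> step_arm:
  moves:
    - [-0.003,0,0,0,0,0,0.05]
    - [-0.003,0,0,0,0,0,0.05]
    - [-0.003,0,0,0,0,0,0.05]
    - [-0.002,0,0,0,0,0,0.05]
    - [0,0,0,0,0,0,0.05]
    - [0.01,0,0,0,0,0,0.05]
    - [0.02,0,0,0,0,0,0.05]
    - [0.02,0,-0.04,0,0,0,0.05]

```text
time: 5.85
tool_pos: [0.4845, 0.1513, 0.0475]
tool_rot: [-0.004, 0.624, 0.781, -0.005]
contact_force: [-0.0, -0.5, -0.4]
gripper_width: 0.583
```

>>> step_arm:
  moves:
    - [0.02,0,-0.05,0,0,0,0.05]
    - [0.0,0,-0.05,0,0,0,0.05]
    - [0.0,0,-0.05,0,0,0,0.05]
    - [0.0,0,0,0,0,0,0.05]

```text
time: 6.25
tool_pos: [0.4902, 0.1712, 0.2087]
tool_rot: [0.005, 0.623, 0.782, 0.005]
contact_force: [0.4, -0.6, 0.8]
gripper_width: 0.587
```

```bash
cat >> st.py <<'E'
def wrist(n):
    tool();K,T=P("wrist");p,d=grab_frame("wrist");np.savez(f"pics/w{n}.npz",p=p,d=d,K=K,T=T)
    cv2.imwrite(f"pics/w{n}.png",p[:,:,::-1]); top(n)
E
python3 -c "
from st import *
wrist(4)"
```

```text
t 6.25 st [-0.0929  0.1283] z 0.2087 a 102.87 zt [0.0152 0.0017] F [ 0.4 -0.6  0.8] g 0.587
top 0.73 ((515.4174194335938, 45.2605094909668), (93.03536987304688, 99.71279907226562), 12.961709976196289) st [-0.09656152 -0.0001026 ]
top 0.73 ((378.5997009277344, 370.6058654785156), (89.63934326171875, 87.87641906738281), 0.2668696641921997) st [-0.1569893   0.34762887]
top 0.63 ((721.9737548828125, 369.6221618652344), (107.21907043457031, 89.63643646240234), 45.15390396118164) st [0.17743093 0.26971983]
```

View pics/w4.png

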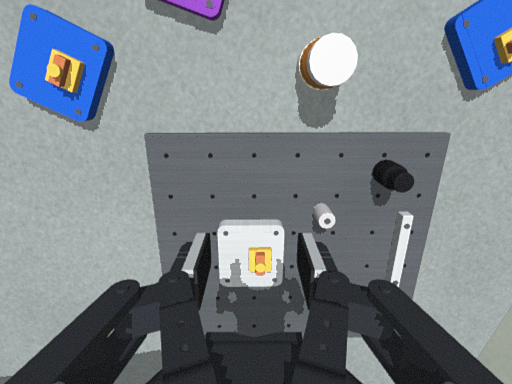

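View pics/t4.png

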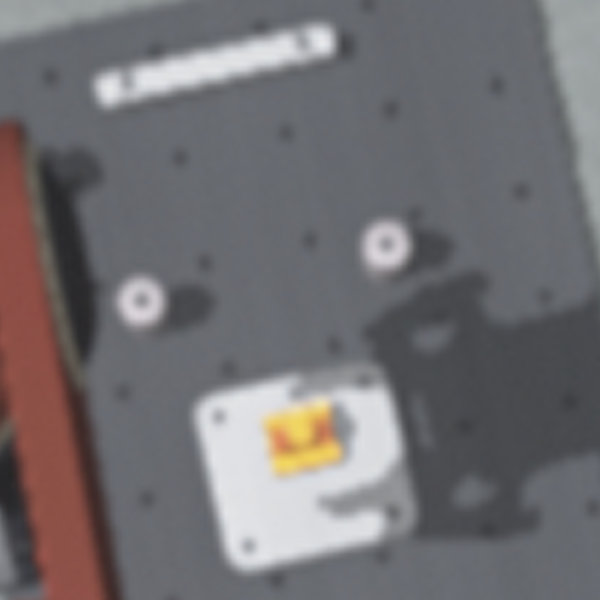

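```bash
cat > rel.py <<'E'
from st import *
K,T=P("top")
def w(px): px=np.atleast_2d(px).astype(float);return np.c_[.75-px[:,1]/2000,.2-px[:,0]/2000,np.full(len(px),.028)]
def rel(posts,holes):
    pp=plane(K,T,proj(K,T,w(posts)),.044)[:,:2];h=w(holes)[:,:2]
    d=pp[0]-pp[1];th=np.arctan2(-d[0],d[1]);print("post dist",np.linalg.norm(d),"th",np.degrees(th),"origin",pp.mean(0))
    m=np.array([[np.cos(th),-np.sin(th)],[np.sin(th),np.cos(th)]])
    e=(h[0]+h[1]-h[2]-h[3]);print("carrier rel",m.T@(h.mean(0)-pp.mean(0)),"ang",np.degrees(np.arctan2(e[1],e[0])-th))
E
python3 -c "
from rel import *
rel([(140,301),(385,244)],[(219,416),(365,380),(248,545),(392,512)])
z=np.load('pics/w4.npz');p=z['p']
im=cv2.resize(p[190:300,200:430],None,fx=3.4,fy=3.4,interpolation=cv2.INTER_CUBIC);cv2.imwrite('pics/wc4.png',im[:,:,::-1])
print(z['T'])"
```

```text
post dist 0.12396715422704987 th 13.09705252219091 origin [0.60957104 0.06824603]
carrier rel [-9.36381941e-02 -2.82398598e-05] ang -0.9873043990758146
[[ 0.97462334  0.20598187  0.08764026  0.46960249]
 [ 0.22329721 -0.92212947 -0.31593608  0.25306794]
 [ 0.01573856  0.3274885  -0.94472408  0.35091254]
 [ 0.          0.          0.          1.        ]]
```

View pics/wc4.png

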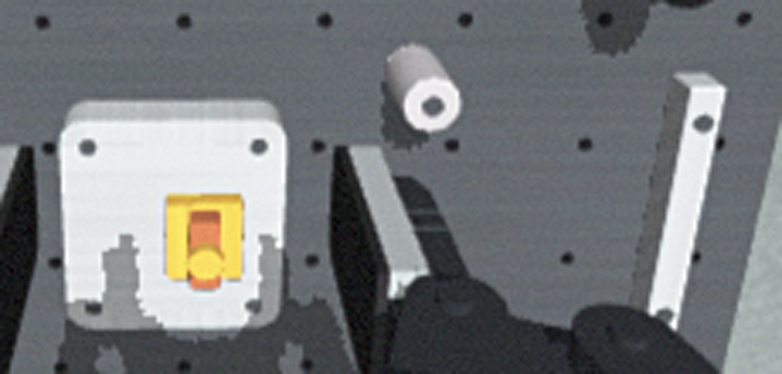

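```bash
python3 -c "
from st import *
z=np.load('pics/w4.npz');K,T=z['K'],z['T']
f=lambda a:np.array(a)/3.4+np.array([200,190])-.35
h=plane(K,T,f([(88,147),(259,146),(94,306),(253,306)]),.028)[:,:2]
pl=plane(K,T,f([(432,104)]),.044)[0,:2]
print(h.mean(0),pl,np.degrees([np.arctan2(*(h[1]-h[0])[::-1]),np.arctan2(*(h[3]-h[2])[::-1])]),'rel to post',RM.T@(h.mean(0)-pl)+[0,.062])
from plan import plan
c,s=np.cos(TH),np.sin(TH)
t=O+RM@[-.20,0.0];print(t)
p,a=plan(t[0],t[1],.2,TH,12,.05)
"
```

```text
[0.51818721 0.0464814 ] [0.59590752 0.12804707] [12.79103904 12.20860512] rel to post [-9.40224916e-02 -7.39539872e-05]
[0.4145868  0.02217987]
tilt [-8.e-04 -1.e-03 -1.e+00] a 102.84 pos [0.4855 0.1701 0.199 ]
[-0.011, -0.009, -0.0, 0, 0, 0.131, 0.05],[-0.012, -0.007, -0.0, 0, 0, 0.131, 0.05],[-0.012, -0.005, -0.0, 0, 0, 0.131, 0.05],[-0.013, -0.004, -0.0, 0, 0, 0.131, 0.05],[-0.014, -0.002, -0.0, 0, 0, 0.131, 0.05],[-0.014, -0.0, -0.0, 0, 0, 0.131, 0.05],[-0.013, 0.002, -0.0, 0, 0, 0.13, 0.05],[-0.013, 0.003, -0.0, 0, 0, 0.131, 0.05],
[-0.013, 0.005, -0.0, 0, 0, 0.13, 0.05],[-0.012, 0.006, -0.0, 0, 0, 0.131, 0.05],[-0.011, 0.008, -0.001, 0, 0, 0.13, 0.05],[-0.01, 0.01, -0.0, 0, 0, 0.131, 0.05],
end [0.4143 0.0219 0.2   ] 12.94
```

Two cameras agree: the carrier is at station (-94, 0) mm and within 1° of square. Next I move behind it with the jaws across.

>>> step_arm:
  moves:
    - [-0.011,-0.009,0,0,0,0.131,0.05]
    - [-0.012,-0.007,0,0,0,0.131,0.05]
    - [-0.012,-0.005,0,0,0,0.131,0.05]
    - [-0.013,-0.004,0,0,0,0.131,0.05]
    - [-0.014,-0.002,0,0,0,0.131,0.05]
    - [-0.014,0,0,0,0,0.131,0.05]
    - [-0.013,0.002,0,0,0,0.13,0.05]
    - [-0.013,0.003,0,0,0,0.131,0.05]

```text
time: 7.2
tool_pos: [0.4373, 0.0707, 0.1965]
tool_rot: [-0.001, 0.932, 0.363, -0.003]
contact_force: [0.2, -0.1, -0.2]
gripper_width: 0.586
```

>>> step_arm:
  moves:
    - [-0.013,0.005,0,0,0,0.13,0.05]
    - [-0.012,0.006,0,0,0,0.131,0.05]
    - [-0.011,0.008,-0.001,0,0,0.13,0.05]
    - [-0.01,0.01,0,0,0,0.131,0.05]
    - [0,0,0,0,0,0,0.05]
    - [0,0,0,0,0,0,0.05]

```text
time: 7.8
tool_pos: [0.414, 0.0221, 0.1988]
tool_rot: [-0.0, 0.994, 0.114, -0.002]
contact_force: [0.1, 0.3, 0.4]
gripper_width: 0.588
```

```bash
python3 -c "
from st import *
tool()
from plan import plan
t=O+RM@[-.185,0.0];p,a=plan(t[0],t[1],.012,np.radians(12.95),6,.05)
"
```

```text
t 7.8 st [-0.2006  0.    ] z 0.1988 a 13.05 zt [-0.0032  0.0005] F [0.1 0.3 0.4] g 0.588
tilt [-3.2e-03  5.0e-04 -1.0e+00] a 13.05 pos [0.414  0.0221 0.1988]
[0.003, 0.0, 0.031, 0, 0, 0.0, 0.05],[0.003, 0.0, 0.031, 0, 0, 0.0, 0.05],[0.002, 0.0, 0.031, 0, 0, 0.0, 0.05],[0.003, 0.0, 0.031, 0, 0, 0.001, 0.05],[0.002, 0.0, 0.031, 0, 0, 0.0, 0.05],[0.003, 0.0, 0.032, 0, 0, 0.001, 0.05],
end [0.4296 0.0257 0.0118] 12.93
```

>>> step_arm:
  moves:
    - [0.003,0,0.031,0,0,0,0.05]
    - [0.003,0,0.031,0,0,0,0.05]
    - [0.002,0,0.031,0,0,0,0.05]
    - [0.003,0,0.031,0,0,0.001,0.05]
    - [0.002,0,0.031,0,0,0,0.05]
    - [0.002,0,0.02,0,0,0.001,0.05]
    - [0,0,0.01,0,0,0,0.05]
    - [0,0,0,0,0,0,0.05]

```text
time: 8.6
tool_pos: [0.4278, 0.0259, 0.0138]
tool_rot: [-0.001, 0.994, 0.113, -0.002]
contact_force: [0.9, 1.0, 0.2]
gripper_width: 0.586
```

>>> step_arm:
  moves:
    - [0.01,0,0,0,0,0,0.05]
    - [0.01,0,0,0,0,0,0.05]
    - [0.006,0,0,0,0,0,0.05]
    - [0.005,0,0,0,0,0,0.05]
    - [0.005,0,0,0,0,0,0.05]
    - [0.005,0,0,0,0,0,0.05]
    - [0.005,0,0,0,0,0,0.05]
    - [0.005,0,0,0,0,0,0.05]

```text
time: 9.4
tool_pos: [0.479, 0.0367, 0.0155]
tool_rot: [-0.0, 0.994, 0.112, -0.001]
contact_force: [-3.8, -0.7, 3.0]
gripper_width: 0.583
```

```bash
python3 -c "
from st import *
wrist(5)"
```

```text
t 9.4 st [-0.134  -0.0003] z 0.0155 a 12.82 zt [-0.0013 -0.    ] F [-3.8 -0.7  3. ] g 0.583
top 0.97 ((377.0963439941406, 361.8354187011719), (101.82466125488281, 94.20926666259766), 83.73362731933594) st [-0.16041989  0.33941839]
top 0.73 ((541.3289184570312, 299.22198486328125), (62.678810119628906, 50.34294891357422), 45.8931770324707) st [-0.01439612  0.24159284]
top 0.62 ((723.405517578125, 369.2470703125), (102.59835815429688, 87.42315673828125), 45.58171844482422) st [0.17874222 0.26903342]
top 0.59 ((256.8087158203125, 228.58602905273438), (96.80597686767578, 89.56558990478516), 76.60907745361328) st [-0.3075094  0.2365146]
```

View pics/w5.png

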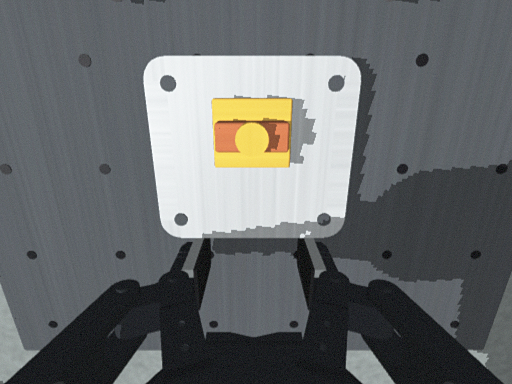

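View pics/t5.png

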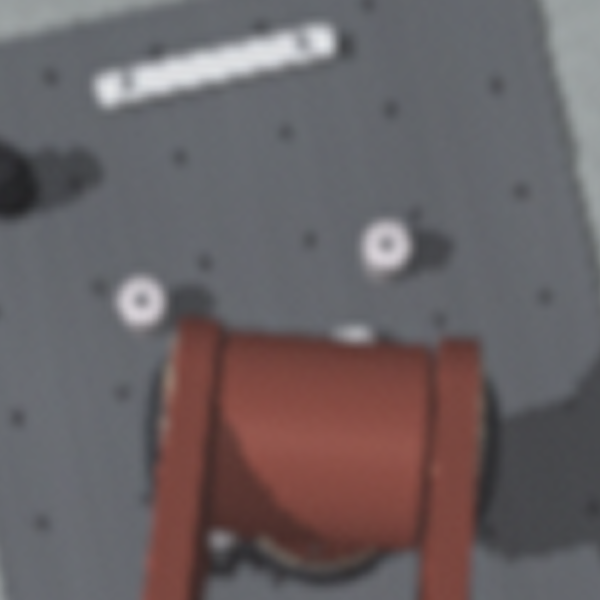

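>>> step_arm:
  moves:
    - [0.005,0,0.001,0,0,0,0.05]
    - [0.005,0,0.001,0,0,0,0.05]
    - [0.005,0,0,0,0,0,0.05]
    - [0.005,0,0,0,0,0,0.05]
    - [0,0,0,0,0,0,0.05]

```text
time: 10.05
tool_pos: [0.4999, 0.0413, 0.0139]
tool_rot: [-0.0, 0.994, 0.112, 0.001]
contact_force: [0.3, 0.0, 0.5]
gripper_width: 0.587
```

```bash
python3 -c "
from st import *
wrist(6)"
```

```text
t 10.05 st [-0.1126 -0.0005] z 0.0139 a 12.82 zt [0.0021 0.0003] F [0.3 0.  0.5] g 0.587
top 0.94 ((722.9083862304688, 368.9952392578125), (103.26229858398438, 87.06561279296875), 45.58171844482422) st [0.17820129 0.2688994 ]
top 0.85 ((256.9256286621094, 228.87985229492188), (98.73819732666016, 89.62175750732422), 76.47216033935547) st [-0.30732961  0.23677475]
top 0.85 ((378.72198486328125, 363.0265808105469), (100.16839599609375, 86.83379364013672), 83.96651458740234) st [-0.15856865  0.34021495]
```

View pics/w6.png

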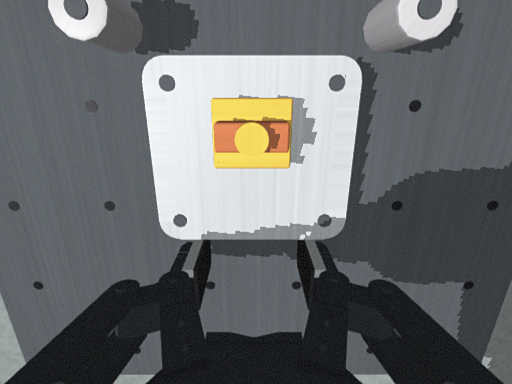

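```bash
cat > wrel.py <<'E'
from st import *
def wrel(n,posts,holes):
    z=np.load(f'pics/w{n}.npz');K,T=z['K'],z['T']
    pp=plane(K,T,posts,.044)[:,:2];h=plane(K,T,holes,.028)[:,:2]
    d=pp[0]-pp[1];th=np.arctan2(-d[0],d[1]);m=np.array([[np.cos(th),-np.sin(th)],[np.sin(th),np.cos(th)]])
    e=(h[0]+h[1]-h[2]-h[3])
    print(np.linalg.norm(d),np.degrees(th),"rel",m.T@(h.mean(0)-pp.mean(0)),"ang",np.degrees(np.arctan2(e[1],e[0])-th), "rel RM",RM.T@(h.mean(0)-pp.mean(0)),"abs ang",np.degrees(np.arctan2(e[1],e[0])))
E
python3 -c "
from wrel import *
wrel(6,[(82,4),(435,6)],[(167,83),(336.5,83),(180,220.5),(324,220.5)])
z=np.load('pics/w6.npz');p=z['p'];im=cv2.resize(p[0:60,30:480],None,fx=1.7,fy=1.7,interpolation=cv2.INTER_CUBIC);cv2.imwrite('pics/wc6.png',im[:,:,::-1])"
```

```text
0.12401690555374574 12.57254598625463 rel [-0.05817267  0.00230566] ang 0.27142331773395784 rel RM [-0.05815622  0.00268884] abs ang 12.843969303988587
```

View pics/wc6.png

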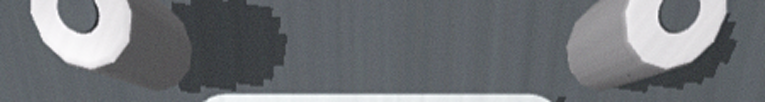

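```bash
python3 -c "
from wrel import *
wrel(6,[(75,6.5),(430,6.5)],[(167,83),(336.5,83),(180,220.5),(324,220.5)])
wrel(6,[(77.6,6.5),(428.8,6.5)],[(167,83),(336.5,83),(180,220.5),(324,220.5)])"
```

```text
0.12490459310414054 12.852389235285571 rel [-0.05770607  0.00041854] ang -0.008419931296983292 rel RM [-0.05770527  0.00051685] abs ang 12.843969303988587
0.12356751836136404 12.852389235285607 rel [-0.05770607  0.00066492] ang -0.00841993129701828 rel RM [-0.05770485  0.00076323] abs ang 12.843969303988587
```

>>> step_arm:
  moves:
    - [0.005,0,0,0,0,0,0.05]
    - [0.005,0,0,0,0,0,0.05]
    - [0.005,0,0,0,0,0,0.05]
    - [0.005,0,0,0,0,0,0.05]
    - [0.005,0,0,0,0,0,0.05]
    - [0.005,0,0,0,0,0,0.05]
    - [0.005,0,0,0,0,0,0.05]
    - [0.005,0,0,0,0,0,0.05]

```text
time: 11.0
tool_pos: [0.5381, 0.0501, 0.0137]
tool_rot: [-0.0, 0.994, 0.112, -0.0]
contact_force: [-2.8, -0.9, 1.4]
gripper_width: 0.589
```

```bash
python3 -c "
from st import *
wrist(7)"
```

```text
t 11.0 st [-0.0734 -0.0005] z 0.0137 a 12.82 zt [-0.0001  0.0001] F [-2.8 -0.9  1.4] g 0.589
top 0.9 ((379.0538635253906, 363.0248718261719), (99.03273010253906, 87.13925170898438), 83.73360443115234) st [-0.1582456   0.34013891]
top 0.63 ((722.497802734375, 368.5531005859375), (104.46849060058594, 87.09798431396484), 45.58171081542969) st [0.17770207 0.26856052]
top 0.62 ((256.39508056640625, 228.0700225830078), (94.63543701171875, 87.8486328125), 77.12377166748047) st [-0.30802815  0.23610442]
top 0.59 ((568.3345947265625, 58.69975280761719), (378.7683410644531, 325.90283203125), 12.848052978515625) st [-0.0419785   0.00113606]
top 0.38 ((658.6854858398438, 196.873291015625), (36.55428695678711, 32.13273620605469), 1.4160724878311157) st [0.07703919 0.11554759]
```

View pics/w7.png

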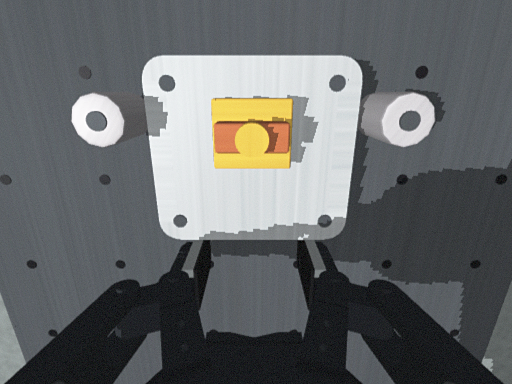

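The carrier sits centred between the posts, whose tops are at (97,120) and (409,120). It is square and the forces are low, so I continue.

>>> step_arm:
  moves:
    - [0.005,0,0,0,0,0,0.05]
    - [0.005,0,0,0,0,0,0.05]
    - [0.005,0,0,0,0,0,0.05]
    - [0.005,0,0,0,0,0,0.05]
    - [0.005,0,0,0,0,0,0.05]
    - [0.005,0,0,0,0,0,0.05]
    - [0.005,0,0,0,0,0,0.05]
    - [0.005,0,0,0,0,0,0.05]

```text
time: 11.95
tool_pos: [0.5771, 0.0589, 0.0137]
tool_rot: [-0.0, 0.994, 0.112, -0.0]
contact_force: [-4.3, -1.1, 1.9]
gripper_width: 0.586
```

>>> step_arm:
  moves:
    - [0.005,0,0,0,0,0,0.05]
    - [0.005,0,0,0,0,0,0.05]
    - [0.005,0,0,0,0,0,0.05]
    - [0.005,0,0,0,0,0,0.05]
    - [0.005,0,0,0,0,0,0.05]
    - [0.003,0,0,0,0,0,0.05]

```text
time: 12.55
tool_pos: [0.6045, 0.0651, 0.0137]
tool_rot: [0.0, 0.994, 0.112, 0.0]
contact_force: [-4.5, -0.4, 3.0]
gripper_width: 0.588
```

```bash
python3 -c "
from st import *
wrist(8)"
```

```text
t 12.55 st [-0.0053 -0.0007] z 0.0137 a 12.82 zt [0.0003 0.    ] F [-4.5 -0.4  3. ] g 0.588
top 0.93 ((256.50604248046875, 231.1963653564453), (92.58204650878906, 90.93065643310547), 77.2499008178711) st [-0.30721939  0.23912638]
top 0.92 ((379.3216552734375, 362.6904296875), (99.83146667480469, 87.44696044921875), 84.000732421875) st [-0.15805957  0.33975296]
top 0.77 ((723.3043823242188, 370.6551208496094), (100.33684539794922, 85.30778503417969), 45.58171081542969) st [0.1789592  0.27042832]
```

View pics/w8.png

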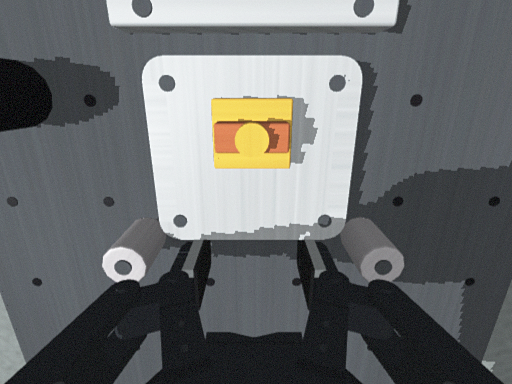

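>>> step_arm:
  moves:
    - [0.003,0,0,0,0,0,0.05]
    - [0.003,0,0,0,0,0,0.05]
    - [0.002,0,0,0,0,0,0.05]
    - [0.001,0,0,0,0,0,0.05]
    - [0.001,0,0,0,0,0,0.05]

```text
time: 13.2
tool_pos: [0.6137, 0.0672, 0.0138]
tool_rot: [0.0, 0.994, 0.112, -0.0]
contact_force: [-4.6, -1.3, 3.3]
gripper_width: 0.582
```

>>> step_arm:
  moves:
    - [0.001,0,0,0,0,0,0.05]
    - [0,0,0,0,0,0,0.05]

```text
time: 13.4
tool_pos: [0.6149, 0.0675, 0.0138]
tool_rot: [-0.0, 0.994, 0.112, 0.0]
contact_force: [-3.5, -1.1, 3.0]
gripper_width: 0.584
```

```bash
python3 -c "
from st import *
wrist(9)"
```

```text
t 13.4 st [ 0.0054 -0.0007] z 0.0138 a 12.82 zt [0.0004 0.0001] F [-3.5 -1.1  3. ] g 0.584
top 0.85 ((257.5952453613281, 234.00552368164062), (84.78250122070312, 90.72992706298828), 79.41263580322266) st [-0.30552836  0.24162   ]
top 0.79 ((377.8704528808594, 361.99908447265625), (101.48703002929688, 88.93441009521484), 83.96636199951172) st [-0.15962879  0.33940441]
top 0.58 ((721.8235473632812, 371.32904052734375), (101.6325912475586, 86.90923309326172), 47.3759651184082) st [0.17766705 0.27141695]
```

View pics/w9.png

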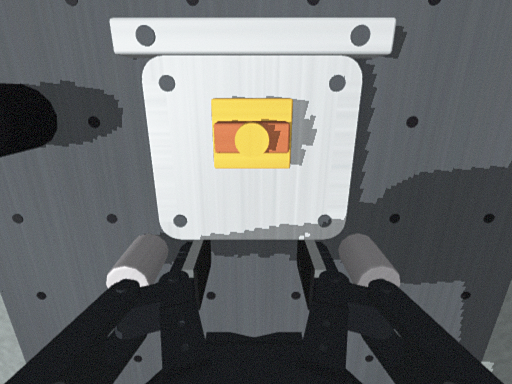

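>>> step_arm:
  moves:
    - [0.001,0,0,0,0,0,0.05]
    - [0,0,0,0,0,0,0.05]

```text
time: 13.75
tool_pos: [0.6157, 0.0677, 0.0138]
tool_rot: [0.0, 0.994, 0.112, -0.0]
contact_force: [-4.2, -0.9, 3.3]
gripper_width: 0.586
```

>>> step_arm:
  moves:
    - [0.001,0,0,0,0,0,0.05]
    - [0,0,0,0,0,0,0.05]

```text
time: 13.95
tool_pos: [0.6156, 0.0677, 0.0137]
tool_rot: [0.0, 0.994, 0.112, -0.002]
contact_force: [-8.4, -1.8, 6.9]
gripper_width: 0.586
```

>>> step_arm:
  moves:
    - [0.001,0,0,0,0,0,0.05]
    - [0,0,0,0,0,0,0.05]

```text
time: 14.15
tool_pos: [0.6157, 0.0677, 0.0137]
tool_rot: [0.0, 0.994, 0.112, -0.003]
contact_force: [-11.9, -2.4, 8.8]
gripper_width: 0.588
```

>>> step_arm:
  moves:
    - [-0.005,0,0,0,0,0,0.05]
    - [-0.01,0,0,0,0,0,0.05]
    - [-0.03,0,0,0,0,0,0.05]
    - [-0.04,0,-0.02,0,0,0,0.05]
    - [-0.03,0,-0.05,0,0,0,0.05]
    - [-0.02,0,-0.05,0,0,0,0.05]
    - [0,0,-0.04,0,0,0,0.05]
    - [0,0,0,0,0,0,0.05]

```text
time: 14.95
tool_pos: [0.4955, 0.0391, 0.1706]
tool_rot: [0.001, 0.994, 0.112, 0.008]
contact_force: [0.5, -0.0, 0.5]
gripper_width: 0.585
```

```bash
python3 -c "
from st import *
wrist(10)"
```

```text
t 14.95 st [-0.1174 -0.0016] z 0.1706 a 12.81 zt [ 0.0153 -0.0008] F [ 0.5 -0.   0.5] g 0.585
top 0.96 ((256.7162170410156, 229.6121063232422), (98.42213439941406, 91.65463256835938), 75.16617584228516) st [-0.3073696   0.23753531]
top 0.75 ((378.72198486328125, 362.960693359375), (99.4193115234375, 86.80636596679688), 84.00080108642578) st [-0.15858342  0.34015074]
top 0.74 ((722.8862915039062, 370.5433349609375), (100.4926528930664, 85.45220947265625), 45.164005279541016) st [0.17852669 0.27041307]
top 0.61 ((678.9901733398438, 83.70436096191406), (65.167724609375, 95.22813415527344), 12.886290550231934) st [0.07146622 0.00070671]
top 0.56 ((570.2259521484375, 59.02714538574219), (373.88134765625, 325.38934326171875), 12.904092788696289) st [-0.04006187  0.00103127]
```

View pics/w10.png

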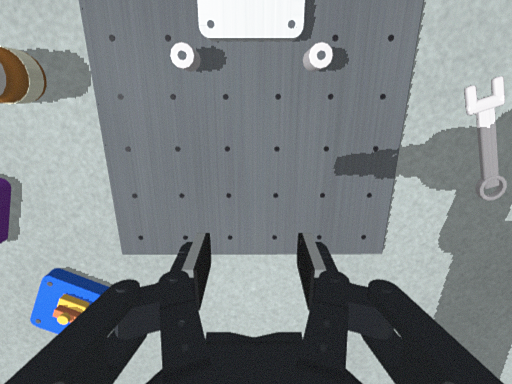

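View pics/t10.png

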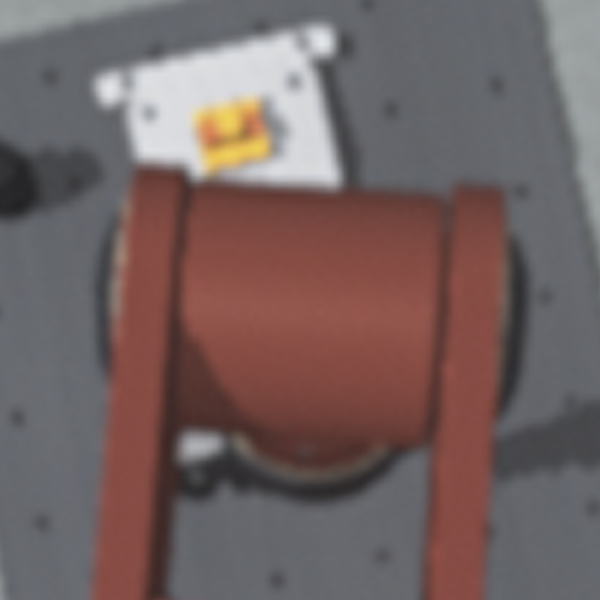

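```bash
python3 -c "
from st import *
z=np.load('pics/w10.npz');K,T=z['K'],z['T']
h=plane(K,T,[(210,24),(291,24)],.028)[:,:2];pp=plane(K,T,[(182,55),(321,55)],.044)[:,:2]
R0=RM.T
d=pp[0]-pp[1];print('post d',np.linalg.norm(d));a=h.mean(0)-pp.mean(0);print('rear holes rel',R0@a,'-> carrier x',(R0@a)[0]+.0332)
e=h[0]-h[1];print(np.degrees(np.arctan2(-e[0],e[1])),np.degrees(np.arctan2(-d[0],d[1])))
p,_=grab_frame('scene');K,T=P('scene')
im=rect(K,T,p,.52,.77,-.05,.2,.028,2400);cv2.imwrite('pics/s10.png',im[:,:,::-1])
for q in ('tube','jar','spanner'):
  print(q,[(round(r['conf'],2),np.round(r['point']).tolist()) for r in cut_out('scene',q)])
"
```

```text
post d 0.12387970535957793
rear holes rel [0.02789003 0.0008851 ] -> carrier x 0.06109003387928816
12.88994353741708 12.870074445574467
tube [(0.82, [244.0, 280.0])]
jar [(0.63, [324.0, 278.0])]
spanner [(0.79, [162.0, 184.0])]
```

View pics/s10.png

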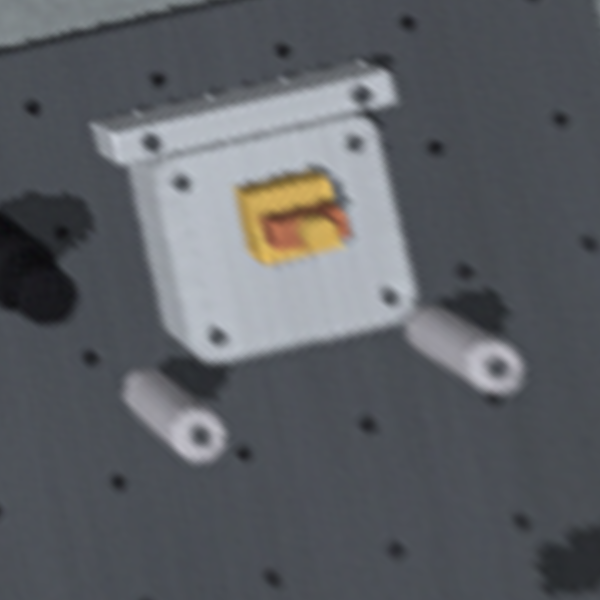

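The carrier is flush and square against the bar: station x 61.1 mm, y +0.9 mm, about 0°. I'm handing in.

```bash
python3 -c "
from plant import *
print(job_done(),state()['time'])"
```

```text
the job is handed in; nothing more can be done
the job is handed in; nothing more can be done
```

The carrier is through the gap and flat against the stop bar, and the job is handed in; the last clock reading before that was about 15 s of the 67 s allowed.

I pushed its left side with both fingertips to centre and square it. Then I pushed its rear edge straight between the posts until the force rose from about 4 N to 12 N at the bar, and backed the arm off.

**Last checks:**
- **Carrier:** the wrist camera, measured against the posts, puts it at station x ≈ 61.1 mm and y ≈ +0.9 mm, square to within about 0.1°. The rectified scene picture shows it flush with the bar.
- **On the way:** between the posts it was centred to about 1 mm or better, and the last angle I measured, just before the posts, was about 0°.
- **Bystanders:** the tube and spanner show where they were. The jar has no earlier network reading to compare with, but it looks unmoved and the arm stayed clear of it.
- **Holder:** the fingers stayed behind or beside the carrier and never came near it.

**Disagreements:**
- The last top view was partly hidden by the arm. Its mask gave a carrier centre of x ≈ 71 mm, which I did not use.
- The cameras differed by 1 to 3 mm on absolute positions, so I relied on positions measured against the posts within a single picture.
- My first hand-read post pixels gave a sideways offset of 2.3 mm before the gap. A closer look corrected that to about 0.5 mm.

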